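Line up the check weights by size beside the counting scale

TASK

Line the four brass check weights up on the wooden stand in order of size, one standing upright in the middle of each black disc: the largest on the disc nearest the white counting scale, then each next smaller one along the row, so that the smallest is on the disc farthest from the scale. Do not knock any weight over, and leave the roll of tape where it is.

Things in the scene. Friction and masses are not known exactly. Their poses are not given: they have to be found in the camera images.
- weight_500: The largest of four loose brass check weights: an upright solid cylinder 50 mm in diameter and 28 mm high with a small knob on top (knob 28 mm in diameter), 48 mm high in all, about 500 g. Origin: centre of its underside; z up. It stands on the counter at the start.
- weight_200: The second largest of four loose brass check weights: an upright solid cylinder 38 mm in diameter and 21 mm high with a small knob on top (knob 21 mm in diameter), 38 mm high in all, about 200 g. Origin: centre of its underside; z up. It stands on the counter at the start.
- weight_100: The third largest of four loose brass check weights: an upright solid cylinder 28 mm in diameter and 19 mm high with a small knob on top (knob 15 mm in diameter), 32 mm high in all, about 100 g. Origin: centre of its underside; z up. It stands on the counter at the start.
- weight_50: The smallest of four loose brass check weights: an upright solid cylinder 20 mm in diameter and 18 mm high with a small knob on top (knob 11 mm in diameter), 28 mm high in all, about 50 g. Origin: centre of its underside; z up. It stands on the counter at the start.
- disc1: Black rubber disc 1 of four, counted from the robot's left (+y), 58 mm in diameter, 4 mm thick, fixed in a straight row, 78 mm centre to centre, along the middle of a fixed pale wooden stand (320 x 90 x 12 mm) lying on the counter. Origin: centre of the disc's underside, 12 mm above the counter; its top is at 16 mm. Its y axis runs along the row.
- disc2: Black rubber disc 2 of four, counted from the robot's left (+y), 58 mm in diameter, 4 mm thick, fixed in a straight row, 78 mm centre to centre, along the middle of a fixed pale wooden stand (320 x 90 x 12 mm) lying on the counter. Origin: centre of the disc's underside, 12 mm above the counter; its top is at 16 mm. Its y axis runs along the row.
- disc3: Black rubber disc 3 of four, counted from the robot's left (+y), 58 mm in diameter, 4 mm thick, fixed in a straight row, 78 mm centre to centre, along the middle of a fixed pale wooden stand (320 x 90 x 12 mm) lying on the counter. Origin: centre of the disc's underside, 12 mm above the counter; its top is at 16 mm. Its y axis runs along the row.
- disc4: Black rubber disc 4 of four, counted from the robot's left (+y), 58 mm in diameter, 4 mm thick, fixed in a straight row, 78 mm centre to centre, along the middle of a fixed pale wooden stand (320 x 90 x 12 mm) lying on the counter. Origin: centre of the disc's underside, 12 mm above the counter; its top is at 16 mm. Its y axis runs along the row.
- scale: White counting scale, fixed, 200 mm (x) by 180 mm (y), 64 mm high, with a steel platform and a small display. Origin: centre of its underside. It stands beyond one end of the row of discs, left (y above 0) or right (y below 0); beyond the other end stands a fixed brown carton, 200 x 180 mm, 90 mm high.
- tape_roll: Loose roll of brown packing tape lying flat, a bystander, 110 mm outside diameter, 48 mm high, open in the middle. Origin: centre of its underside.

How it is judged:
By the outcome, as a careful person would: the job done as asked, in the order asked, and still so for the second after the job is handed in, with the robot touching nothing.
It also fails if it takes over 101 s, if anything falls off the work surface, if the arm or the gripper's body presses on something with over 40 N, if the wrist force passes 120 N, or if a joint passes its speed limit or range.

ROBOT

A 7-joint arm with a two-finger parallel gripper is mounted at the origin on the work surface. World frame = base frame: x ahead of the robot, y to its left, z up, the work surface at z = 0. Lengths are in m, angles in rad, forces in N, time in s.
With the tool pointing down it reaches from about 0.425 to 0.925 m from the base axis. Payload 6.8 kg.
Tool frame: the origin (TCP) lies on the front face of the gripper's body, between the roots of the fingers; the fingertips stand 73 mm ahead of it and the grasp point (between the pads) lies 54 mm ahead of it (env.nose_length is the distance from the TCP to the fingertips, in m); z points along the fingers, y is the line along which they close (so a half turn about z gives the same grasp; the last joint's range is limited). The gripper opens to 85 mm and grips with 20 to 120 N. Pads are 22 mm wide; open, the fingers measure 114 mm over their backs; the gripper's body (76 mm by 85 mm) begins 54 mm behind the grasp point. The pads swing forward as they close: fully open they stand 13 mm farther back than shut.
Start: joints at [1.203, 0.477, 0.022, 1.555, -0.011, 1.109, -0.083], TCP at [0.173, -0.652, 0.304] pointing down, gripper open.
Joint ranges: [-2.96, 2.96], [-0.34, 2.1], [-1.41, 1.46], [0.24, 2.44], [-1.37, 4.51], [0.17, 1.92], [-2.96, 2.96]. Speed limits (rad/s): [2.39, 2.39, 3.14, 3.14, 3.14, 3.14, 3.14].

INTERFACE

Orientations are given as a unit quaternion [w, x, y, z].
In Python, from cell import env, kin, camera, calibration, job gives the robot as it stands. The module is installed in compiled form; this text tells all that it offers. Calls block until the motion is done:
- env.reach(position, orientation): joint-space move of the TCP to a pose.
- env.movel(position, velocity=0.15, rot=None, stop_force=None): straight line of the TCP; rot=None keeps the orientation; velocity is the mean speed in m/s. With stop_force (N) it stops when the force on the tool has changed by that much, and returns True; else False.
- env.goto_joints(angles): joint-space move.
- env.grip(opening, f_grip=None): finger opening in m; f_grip is the grip in N (None keeps the last); returns when the fingers have stopped.
- env.dwell(seconds).
- kin.inverse_kinematics(position, orientation): joint angles nearest the present ones, or None.
- env.get_state(): the state.
- camera(name): name is "scene" or "top"; returns (picture, depth): 480x640x3 uint8, blue, green, red; 480x640 float32, m along the optical axis (not along the pixel's ray), 0 where there is no reading.
- calibration(name): a dict with "fx", "fy", "cx", "cy" (pixels), "k1" (the pictures are not rectified: a ray, as slopes to the right and down, at radius r is drawn at 1 + k1 r^2 times it, then the intrinsics apply), "rvec" (rotation vector, rad) and "tvec" (3), from world to camera coordinates, as OpenCV has them. Camera axes: x right, y down, z forward; pixel columns grow to the right and rows downward; lengths in m; the calibration is good to about 2 mm. A picture is of the moment at which its call begins. calibration takes no time and is no camera call.
A pose or a line that the arm cannot do raises env.PlanningError and nothing moves.
- job.job_done(): hands the job in; it is judged then, once.
The state is a dict: "time": time; "qpos": joint angles; "joint_velocities": joint speeds; "joint_torque": joint torques, N m; "tcp_pos": TCP position; "orientation": TCP orientation; "force": force on the tool from outside, world axes, zero at the start; "torque": the same for the moment, N m; "opening": finger opening in m; "gripper_force": force on a finger pad.
Only numpy, scipy, OpenCV 4.12 (cv2) and the standard library are available. Lean on these libraries where they do the work, as an engineer would, in place of code of your own. Each camera call takes 0.05 s, during which the arm holds its last target. There are 200 camera calls.

## Working session

There is one attempt and no reset: what is moved stays moved. The work goes in short steps, each a Python script; the robot and the scene stay as the last script left them, time stands still between calls to the robot, and variables do not carry over. Pictures are saved under pics/ and viewed, at most 14 in all, crops included, and the job is handed in when it is done.

```bash
mkdir -p pics; python3 - <<'E'
from cell import env,camera,calibration
import cv2,numpy as np
for n in("top","scene"):
    p,d=camera(n);cv2.imwrite(f"pics/{n}0.png",p);np.save(f"/tmp/{n}0.npy",d);print(calibration(n))
s=env.get_state();print(s["time"],s["tcp_pos"],s["orientation"],s["force"])
E
```

```text
{'fx': 615.5083559858715, 'fy': 615.5083559858715, 'cx': 316.80208741808417, 'cy': 235.3794639824874, 'k1': -0.1675392100667126, 'rvec': array([ 2.16665186, -2.13238878,  0.14334962]), 'tvec': array([-0.01069134,  0.54243658,  1.58249288])}
{'fx': 548.2326355516358, 'fy': 548.2326355516358, 'cx': 315.1951035221508, 'cy': 233.25422220769434, 'k1': -0.01140785621946797, 'rvec': array([ 2.07646143,  1.0865552 , -0.51371145]), 'tvec': array([-0.32784703, -0.26222488,  1.56912097])}
0.1 [ 0.17327463 -0.6519434   0.30302952] [-8.12295970e-04  9.91571983e-01  1.29554280e-01 -1.75446042e-04] [ 0.58845094 -0.03229424  0.51829975]
```

View pics/top0.png

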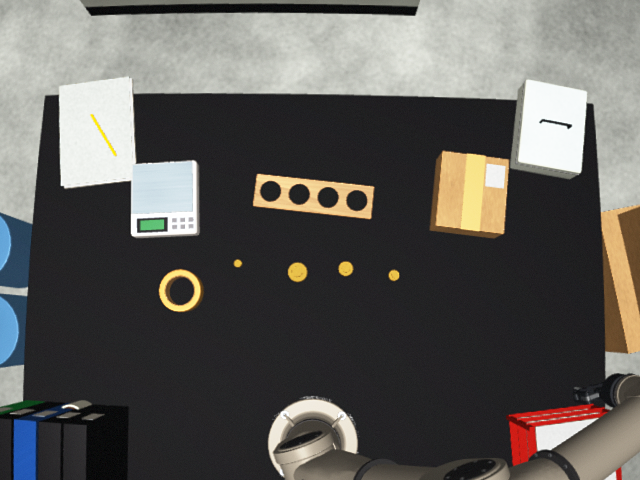

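View pics/scene0.png

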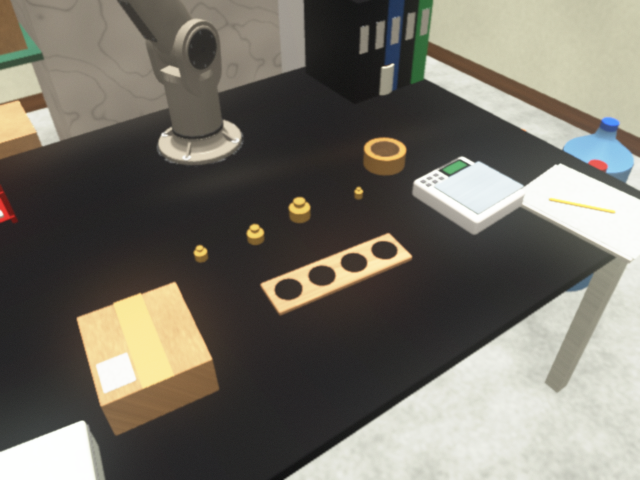

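```bash
cat > h.py <<'E'
import cv2,numpy as np
from cell import camera,calibration
def cast(n,uv,z):
    c=calibration(n);R=cv2.Rodrigues(c["rvec"])[0];K=np.array([[c["fx"],0,c["cx"]],[0,c["fy"],c["cy"]],[0,0,1]])
    p=cv2.undistortPoints(np.array([[uv]],float),K,np.array([c["k1"],0,0,0,0]))[0,0]
    o=-R.T@c["tvec"];d=R.T@np.array([*p,1]);return (o+d*(z-o[2])/d[2])
def blobs(mask,lo,hi):
    cs=cv2.findContours(mask.astype(np.uint8),cv2.RETR_CCOMP,cv2.CHAIN_APPROX_NONE)
    out=[]
    for c in cs[0]:
        if lo<cv2.contourArea(c)<hi: out.append((cv2.contourArea(c),c))
    return out
def center(c):
    m=cv2.moments(c);return m["m10"]/m["m00"],m["m01"]/m["m00"]
def gold(p):
    h=cv2.cvtColor(p,cv2.COLOR_BGR2HSV);return (h[...,1]>70)&(h[...,2]>70)&(h[...,0]>8)&(h[...,0]<40)
def quat(n):
    from scipy.spatial.transform import Rotation as Ro
    y=np.array([n[0],n[1],0.]);z=np.array([0,0,-1.]);q=Ro.from_matrix(np.c_[np.cross(y,z),y,z]).as_quat();return q[[3,0,1,2]]
E
python3 - <<'E'
from h import *
from cell import kin
for n,box,wh in(("top",(225,250,410,290),None),("scene",(185,180,375,270),None)):
    p=cv2.imread(f"pics/{n}0.png");x0,y0,x1,y1=box
    m=np.zeros(p.shape[:2],bool);m[y0:y1,x0:x1]=gold(p)[y0:y1,x0:x1]
    bl=sorted(blobs(m,15,2000),key=lambda b:-b[0])
    H=[.048,.038,.032,.028];B=[.028,.021,.019,.018]
    for (a,c),h,b in zip(bl,H,B):
        k=(b*.8 if n=="top" else h*.45)
        print(n,a,np.round(center(c),1),cast(n,center(c),k).round(4),np.hypot(*cast(n,center(c),k)[:2]).round(3))
    g=cv2.cvtColor(p,cv2.COLOR_BGR2GRAY)
    x0,y0,x1,y1=(252,170,378,222) if n=="top" else (258,230,415,315)
    s=np.zeros(g.shape,np.uint8);s[y0:y1,x0:x1]=gold(p)[y0:y1,x0:x1]
    outer=max(cv2.findContours(s,0,1)[0],key=cv2.contourArea);f=cv2.drawContours(s*0,[outer],-1,1,-1)
    D=[cast(n,center(c),.016) for a,c in blobs((f==1)&(s==0),100,2000)]
    D=np.array(sorted(D,key=lambda v:-v[1]));print(D.round(4),np.linalg.norm(np.diff(D,axis=0),axis=1))
E
```

```text
top 294.5 [297.3 271.6] [0.4474 0.0479 0.0224] 0.45
top 173.5 [345.3 268.3] [ 0.4587 -0.0787  0.0168] 0.465
top 95.5 [393.5 274.8] [ 0.4432 -0.207   0.0152] 0.489
top 52.5 [237.3 263. ] [0.4682 0.2083 0.0144] 0.512
[[ 0.6646  0.126   0.016 ]
 [ 0.6573  0.048   0.016 ]
 [ 0.6501 -0.0292  0.016 ]
 [ 0.6431 -0.1068  0.016 ]] [0.07825192 0.07761113 0.07785042]
scene 866.0 [344.3 256.5] [0.638  0.0367 0.0216] 0.639
scene 465.5 [299.2 209.8] [0.4439 0.0482 0.0171] 0.446
scene 304.0 [255.  234.1] [ 0.4564 -0.0795  0.0144] 0.463
scene 202.0 [200.2 253.3] [ 0.4408 -0.2081  0.0126] 0.487
[[ 0.6658  0.1235  0.016 ]
 [ 0.6943  0.1015  0.016 ]
 [ 0.6581  0.0458  0.016 ]
 [ 0.6509 -0.0315  0.016 ]
 [ 0.6438 -0.1092  0.016 ]] [0.03594884 0.06641711 0.07767849 0.0779311 ]
```

```bash
cat >> h.py <<'E'
from cell import env,kin
T=np.array([[.6652,.1248],[.6577,.0469],[.6505,-.0304],[.6435,-.108]])
W=np.array([[.4459,.0480],[.4578,-.0791],[.4423,-.2076],[.4670,.2075]])
DIA=[.050,.038,.028,.020]
Q=quat([.9956,-.0932]);Q=Q/np.linalg.norm(Q)
def P(xy,z): return [xy[0],xy[1],z]
def pick(i,xy=None):
    xy=W[i] if xy is None else xy
    env.grip(.085 if i==0 else DIA[i]+.035)
    env.reach(P(xy,.20),Q); env.movel(P(xy,.10),.15); hit=env.movel(P(xy,.077),.06,stop_force=10)
    env.grip(DIA[i]-.02,30); s=env.get_state()
    print("pick",i,hit,s["time"],s["tcp_pos"].round(4),"open",s["opening"],s["gripper_force"])
    env.movel(P(xy,.17),.15)
def place(i):
    xy=T[i]
    env.movel(P(xy,.17),.2); env.movel(P(xy,.10),.12); hit=env.movel(P(xy,.088),.02,stop_force=4)
    s=env.get_state(); print("place",hit,s["time"],s["tcp_pos"].round(4),"open",s["opening"])
    env.grip(DIA[i]+.025); z=s["tcp_pos"][2]; env.movel(P(xy,.17),.12)
E
python3 - <<'E'
from h import *
for q in (Q,quat([-.9956,.0932])):
    print(q,[kin.inverse_kinematics(P(x,z),q) is not None for x in [*W,*T] for z in (.2,.077)])
    j=kin.inverse_kinematics(P(W[0],.2),q);print(j)
E
```

```text
[0.        0.7393255 0.6733482 0.       ] [True, True, True, True, True, True, True, True, True, True, True, True, True, True, True, True]
[ 0.53751476  0.39132    -0.92156467  2.12958462  0.43051025  0.81536942
 -0.74419843]
[ 0.        -0.6733482  0.7393255  0.       ] [True, True, True, True, True, True, True, True, True, True, True, True, True, True, True, True]
[ 0.71675246  0.50994399 -1.17586294  2.1213457   0.60933502  0.90631554
  2.23335693]
```

```bash
python3 - <<'E'
from h import *
env.reach(P(W[0],.28),Q)
pick(0);place(0)
p,_=camera("scene");cv2.imwrite("pics/s1.png",cv2.resize(p[150:330,150:450],None,fx=2.5,fy=2.5))
print(env.get_state()["time"])
E
```

```text
pick 0 False 5.175 [0.4463 0.048  0.0775] open 0.048619646386345174 30.84519863157766
place True 8.4167 [0.6656 0.1249 0.0936] open 0.048450356405486165
9.65
```

View pics/s1.png

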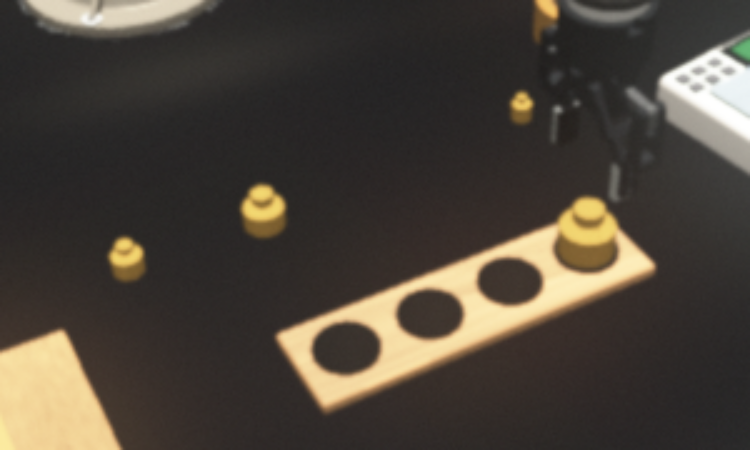

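The 500 stands upright on disc 1 (crop px 587,235), well centred. I'll carry on with the others.

```bash
python3 - <<'E'
from h import *
for i in (1,2,3):
    pick(i)
    if env.get_state()["opening"]<DIA[i]-.006: print("MISSED",i);break
    place(i)
env.reach([.45,-.3,.3],Q)
for n,(x0,y0,x1,y1) in dict(scene=(150,150,450,330),top=(220,150,420,300)).items():
    p,_=camera(n);cv2.imwrite(f"pics/{n}2f.png",p);cv2.imwrite(f"pics/{n}2.png",cv2.resize(p[y0:y1,x0:x1],None,fx=2.5,fy=2.5))
print(env.get_state()["time"])
E
```

```text
pick 1 False 12.7667 [ 0.458  -0.0791  0.0775] open 0.03624992437953113 29.742922716580438
place True 16.0333 [0.6581 0.0469 0.0935] open 0.03644369227685568
pick 2 False 20.45 [ 0.4425 -0.2077  0.0774] open 0.02604520150650661 29.560732066165656
place True 23.9 [ 0.6509 -0.0304  0.0934] open 0.02614786017113338
pick 3 False 28.2167 [0.4671 0.2076 0.0773] open 0.018024771345666782 29.39073774497956
place True 32.1083 [ 0.6439 -0.1081  0.0934] open 0.01806550894923904
34.5417
```

View pics/scene2.png

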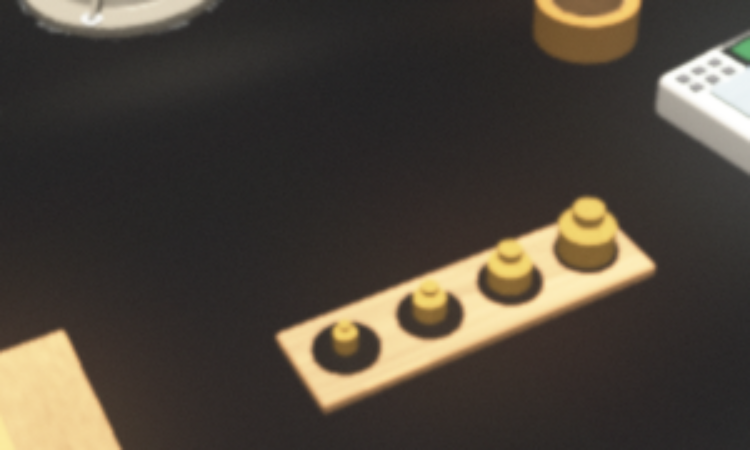

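View pics/top2.png

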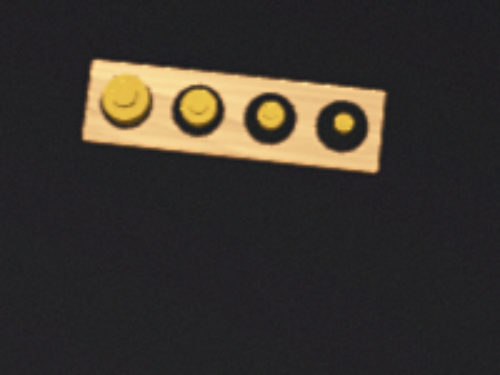

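All four stand upright in order: 500, 200, 100 and 50 at top-crop px (126,100), (198,108), (270,115) and (344,122). Next I'll check the centring with numbers.

```bash
python3 - <<'E'
from h import *
B=[.028,.021,.019,.018];H=[.048,.038,.032,.028]
D={"top":[[.6646,.126],[.6573,.048],[.6501,-.0292],[.6431,-.1068]],"scene":[[.6658,.1235],[.6581,.0458],[.6509,-.0315],[.6438,-.1092]]}
for n,(x0,y0,x1,y1) in dict(top=(252,170,378,222),scene=(258,225,415,315)).items():
    p=cv2.imread(f"pics/{n}2f.png");m=np.zeros(p.shape[:2],bool);m[y0:y1,x0:x1]=gold(p)[y0:y1,x0:x1]
    bl=[center(c) for a,c in blobs(m,25,1000) if cv2.boundingRect(c)[2]<40]
    bl=sorted(bl,key=lambda u:u[0],reverse=n=="scene")
    for u in bl:
        for i in range(4):
            w=cast(n,u,.016+(B[i]*.8 if n=="top" else H[i]*.45))[:2]
            if np.linalg.norm(w-D[n][i])<.02: print(n,i,((w-D[n][i])*1000).round(1))
E
```

```text
top 1 [-13.3  -0.4]
top 2 [-3.1  0.2]
top 2 [ 0.9 -0.9]
top 3 [-2.9  0.7]
top 3 [ 0.7 -0.8]
scene 3 [14.5 -8.1]
```

```bash
python3 -c "
from cell import job;print(job.job_done())"
```

```text
the job is handed in; nothing more can be done
None
```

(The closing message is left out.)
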